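# Clamp an amethyst in the bench holder for filing

### The arm

A 7-joint arm with a two-finger parallel gripper is mounted at the origin on the work surface. World frame = base frame: x ahead of the robot, y to its left, z up, the work surface at z = 0. Lengths are in m, angles in rad, forces in N, time in s.
With the tool pointing down it reaches from about 0.35 to 0.9 m from the base axis. Payload 7.2 kg.
Tool frame: the origin (TCP) lies on the mounting face of the last link; the fingertips stand 182 mm ahead of it and the grasp point (between the pads) lies 163 mm ahead of it; y points along the fingers, z is the direction in which the jaws open and shut, and the axes are right-handed (so a half turn about y gives the same grasp; the last joint's range is limited). The gripper opens to 88 mm and grips with 3 to 60 N. Pads are 20 mm wide; open, the fingers measure 115 mm over their backs; the gripper's body (75 mm by 178 mm) begins 61 mm behind the grasp point.
Start: joints at [-1.342, 0.411, -0.013, 1.596, 0.006, 1.134, -0.082], TCP at [0.183, 0.598, 0.405] pointing down, gripper open.
Joint ranges: [-2.95, 2.95], [-0.29, 1.99], [-1.47, 1.44], [0.14, 2.54], [-1.03, 4.17], [0.13, 1.85], [-2.86, 2.86]. Speed limits (rad/s): [2.39, 2.39, 3.01, 3.01, 3.14, 3.14, 3.14].

### API

Orientations are given as a unit quaternion [w, x, y, z].
In Python, from rig import bot gives the robot as it stands.
- The arm moves only by the shell command python3 -m crank 'ROWS' [FORCE]. ROWS is JSON, one flat list of numbers, 7 for each row, row after row: the turn, a rotation vector about the tool's x, y, z in units of 6 degrees (1.0 is 6 degrees), then the shift along the tool's x, y, z in units of 25 mm (1.0 is 25 mm), then the opening, from 0 (shut) to 1 (fully open). A call has 1 to 8 rows; each row shifts and turns the pose as measured when the row begins, along the tool's axes as they then stand; what a row does not reach is not made up. A row lasts 1/10 s, in which the tool goes at most 50 mm and 8.59 degrees, less where a joint would pass 70% of its speed; a pose out of reach is approached as far as the arm can. A call is refused whole if a number of a shift passes 1 or a number of a turn 1, either way. A call with a gripper value outside its range is refused whole. The fingers move at their own pace and stop on an object; FORCE is the grip in N (left out, the last holds). Time passes only in rows, so rows that do not move let the fingers close. It gives the time, the measured TCP pose, the force and the opening at its end, in the units of the state.
- bot.get_obs(): the state, without advancing time (a new reading comes with each control period).
- bot.snapshot(name): name is "scene" or "side" or "wrist"; returns the picture (384x512x3 uint8, red, green, blue); there is no depth.
- bot.calibration(name): a dict with "mtx" (3x3 intrinsics, pixels), "rvec" (rotation vector, rad) and "tvec" (3), from world to camera coordinates, as OpenCV has them. Camera axes: x right, y down, z forward; pixel columns grow to the right and rows downward; lengths in m; the calibration is good to about 2 mm. A picture is of the moment at which its call begins: read the wrist's pose just before it. calibration takes no time and is no camera call; for the wrist camera it gives the pose at the moment of the call.
- bot.close_job(): hands the job in, once; it reports no verdict.
The state is a dict: "time": time; "joints": joint angles; "qd": joint speeds; "effort": joint torques, N m; "tcp_pos": TCP position; "ee_rot": TCP orientation; "wrist_force": force on the tool from outside, world axes, zero at the start; "torque": the same for the moment, N m; "gripper_width": finger opening in m.
Only numpy, scipy, OpenCV 4.12 (cv2) and the standard library are available. Lean on these libraries where they do the work, as an engineer would, in place of code of your own. Each camera call takes 0.05 s, during which the arm holds its last target. There are 200 camera calls.

### The job

Clamp the amethyst in the bench holder so that it can be filed: loosen the orange clamp knob on the blue sliding jaw, slide the jaw up so that it pushes the stone against the spring rest at the other end and presses that rest about half-way in, and while keeping that pressure tighten the knob firmly, so that the stone stays gripped when you let go. Press gently, the crystal must not be crushed, and leave the file, the tub and the small stone chunk where they lie.

Things in the scene. Friction and masses are not known exactly. Their poses are not given: they have to be found in the camera images.
- holder: Fixed bench holder (small stone vice), 110 x 320 mm plate with a flat wooden bed. Origin: on the bench under the middle of the bed's width; its z is up and its y runs along the bed, from the sliding jaw (at -y) to the blue end post with the spring rest (at +y). The bed's top is 22 mm above the bench.
- rest_post (a point): Inner face of the blue end post (60 mm high), at holder y = 123 mm, 42 mm up. A screw through it carries the spring rest: a black pad 50 x 34 mm facing -y at this height. Its free face stands 29 to 47 mm before this point (set differently each time, not reported; the screw does not shift). It yields 2.5 N per mm over 8 mm of travel (half-way: about 10 N) and springs back when let go.
- jaw: Blue sliding jaw block, 70 mm wide, 50 mm long, top 62 mm above the bench, with a black rubber face 56 mm wide, 27 to 63 mm up, whose front lies 33 mm ahead (+y). Origin: on the knob axis and the holder's centre line at bench height; axes as the holder's. It slides along the holder's y, from y = -108 mm (its end stop) to y = +7 mm. Loose, it drags with about 1.5 N; clamped, it holds.
- knob_grip (a point): Middle of the knob's wing, on the knob axis, 96 mm above the bench: the point to grip. The orange wing is 56 mm long (along this point's x axis), 14 mm thick (its y), from 80 to 108 mm above the bench, with nothing else that high around it; its z is up. Gripped, it can be turned and used to slide the jaw.
- knob (a joint): Clamp knob, turning about the vertical, in rad; grows counterclockwise seen from above, which loosens. Starts tight, between -0.3 and 0.1. Limits -0.9 and 1.5. At 0 the wing lies across the bed (along the holder's x). Above 0.6 the clamp is free; below that the clamp force grows by about 84 N per rad (about 50 N at 0). It stays as left. Turning takes about 0.12 N m, up to 0.25 N m when tight.
- shoe: Brass clamp shoe under the jaw that the knob drives down onto the steel rail flush in the bed, the only thing it presses on (20 mm wide, shows 13 mm behind the jaw). Its origin lies on the knob axis near bench height.
- stone: The amethyst to be clamped: a block of grey rock 42 mm wide, 85 mm long (its y), 30 mm high with flat ends, violet crystals up to 20 mm above it, 200 to 300 g; pushing it along the bed alone takes 1.5 to 3 N. Origin: centre of its underside. It lies loose on the bed between jaw and rest, its y roughly along the holder's y, short of both.
- chunk: Bystander: small loose amethyst chunk 50 x 60 x 28 mm with crystals. Origin: centre of its underside.
- tub: Bystander: open white plastic tub 90 x 120 x 45 mm. Origin: centre of its underside.
- file: Bystander: flat file lying on the bench on the robot's side of the holder, 275 mm long (its y, from -155 to +120 mm), up to 20 mm high. Origin: on the bench.

How it is judged:
On the way, in this order (a step that is already met when the one before it is completed fails the run):
1. the clamp is freed: the shoe presses the rail with less than 2 N (contact force between shoe and anything else below 2 N), for 0.1 s.
2. the jaw bears on the stone and the spring rest with 5 to 20 N (contact force between jaw and stone between 5 and 20 N), for 0.1 s.
At the end, for the whole second after the job is handed in: The stone stands upright (within 0.08 rad) on the bed (underside less than 6 mm above it, within 20 mm of the centre line), gripped between jaw and spring rest with 2.5 to 20 N on the jaw, the clamp shoe presses the rail with more than 35 N, and all is at rest (contact force between jaw and stone between 2.5 and 20 N and contact force between shoe and anything else above 35 N and angle between stone's own z axis and vertical below 0.08 rad and z of stone in the frame of holder below 0.028 m and y of stone in the frame of holder above 0.025 m and x of stone in the frame of holder between -0.02 and 0.02 m and linear speed of stone below 0.01 m/s and linear speed of jaw below 0.005 m/s); the robot touches nothing.
It fails at once if the jaw presses the stone with more than 30 N and would crack it (contact force between jaw and stone above 30 N).
It fails at once if the stone is tipped over by more than 0.3 rad (angle between stone's own z axis and vertical above 0.3 rad).
It fails at once if the small amethyst chunk is moved more than 20 mm (distance of chunk from where it was at the start of the episode above 0.02 m).
It fails at once if the white tub is moved more than 20 mm (distance of tub from where it was at the start of the episode above 0.02 m).
It fails at once if the file is moved more than 20 mm (distance of file from where it was at the start of the episode above 0.02 m).
It also fails if it takes over 64 s, if anything falls off the work surface, if the arm or the gripper's body presses on something with over 40 N, if the wrist force passes 120 N, or if a joint passes its speed limit or range.

## Working session

There is one attempt and no reset: what is moved stays moved. The work goes in short steps, Python scripts to look and compute and a shell command to move; the robot and the scene stay as the last step left them, time stands still between calls to the robot, and variables do not carry over. Pictures are saved under pics/ and viewed, about 8 in all and at most 12, crops included, and the job is handed in when it is done.

```bash
ls; mkdir -p pics
python3 - <<'E'
from rig import bot
import cv2,numpy as np
o=bot.get_obs(); print({k:np.round(v,3).tolist() for k,v in o.items()})
for n in ("scene","side"):
    c=bot.calibration(n); print(n,np.round(c["mtx"],1).tolist(),c["rvec"],c["tvec"])
    im=bot.snapshot(n); cv2.imwrite(f"pics/{n}0.png",cv2.resize(im[:,:,::-1],(800,600),interpolation=cv2.INTER_CUBIC))
E
```

```text
pics
{'time': 0.0, 'joints': [-1.342, 0.412, -0.013, 1.597, 0.006, 1.134, -0.082], 'qd': [0.001, -0.001, 0.001, 0.0, 0.0, 0.002, -0.002], 'effort': [-0.001, -58.793, 0.641, -29.109, -0.054, 0.018, 0.0], 'tcp_pos': [0.183, 0.597, 0.404], 'ee_rot': [-0.699, 0.7, -0.105, 0.104], 'wrist_force': [0.661, 0.116, -0.051], 'torque': [0.013, 0.026, 0.002], 'gripper_width': 0.088}
scene [[461.1, 0.0, 261.2], [0.0, 461.1, 189.9], [0.0, 0.0, 1.0]] [ 2.02449053  1.2521029  -0.58267731] [-0.32796878 -0.27924951  1.21377156]
side [[441.8, 0.0, 250.1], [0.0, 441.8, 189.2], [0.0, 0.0, 1.0]] [ 0.46195797 -2.54152598  1.48635828] [0.60080398 0.15255095 0.61526275]
```

View pics/scene0.png

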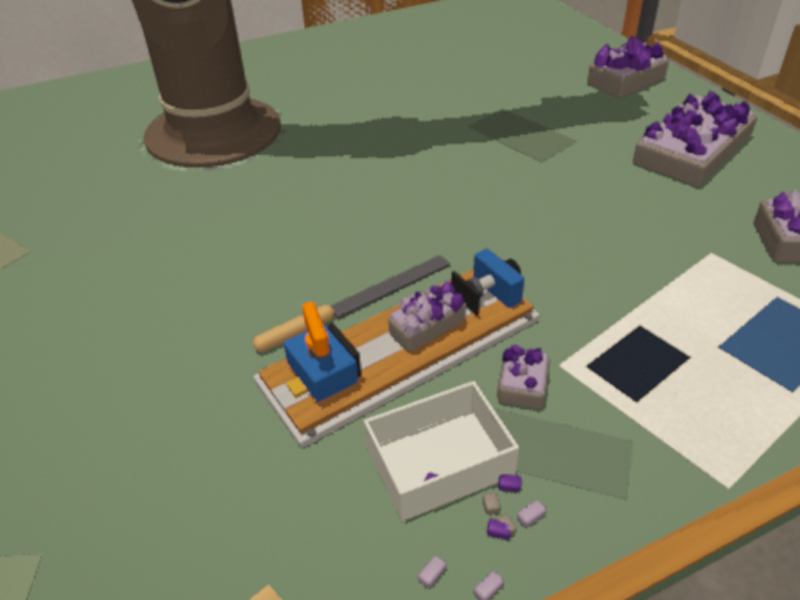

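View pics/side0.png

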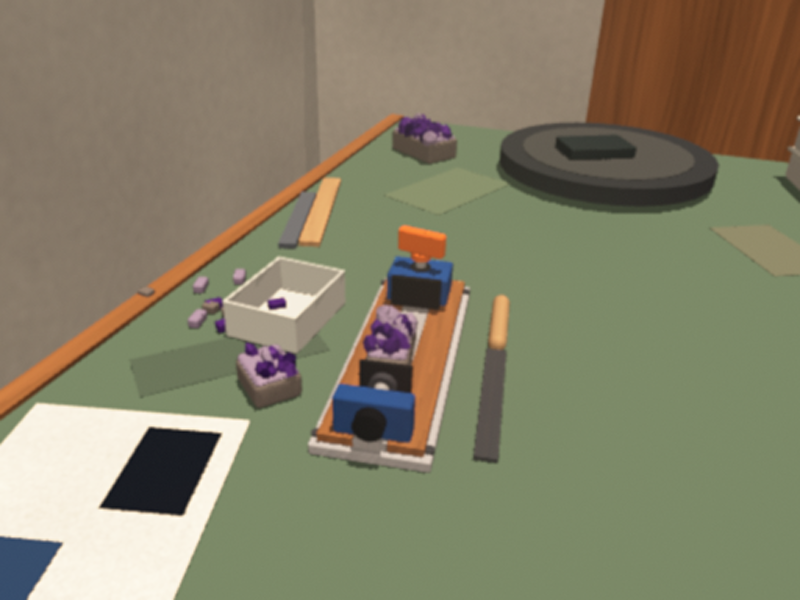

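The scene view shows the holder with its -y end at (257,378)-(304,440) and its far end at (538,318). The knob is near (315,330), the stone at (428,315) and the post at (500,278). Next I'll enlarge both views.

Run:
```python
from rig import bot
import cv2,numpy as np
for n,(x,y,w,h) in dict(scene=(155,150,200,140),side=(190,135,120,170)).items():
    im=bot.snapshot(n)[y:y+h,x:x+w]; s=4 if n=="scene" else 3.5
    cv2.imwrite(f"pics/{n}1.png",cv2.resize(im[:,:,::-1],None,fx=s,fy=s,interpolation=cv2.INTER_CUBIC))
```

```text
(no output)
```

View pics/scene1.png

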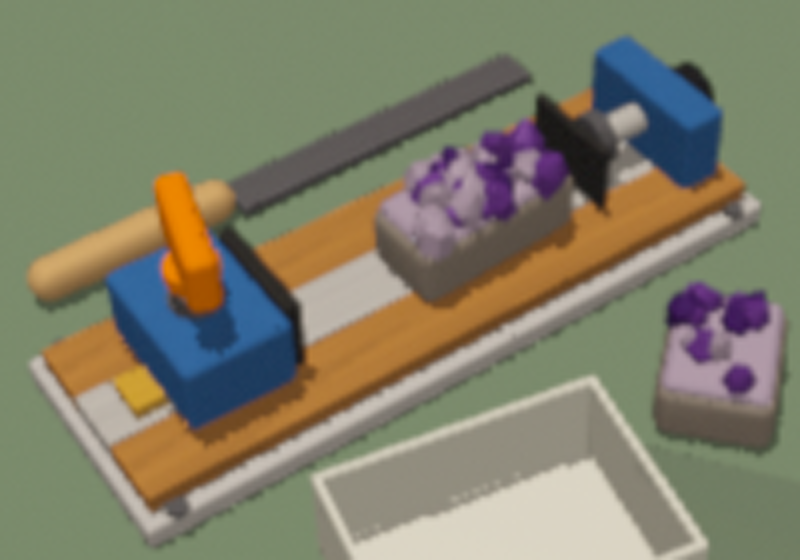

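View pics/side1.png

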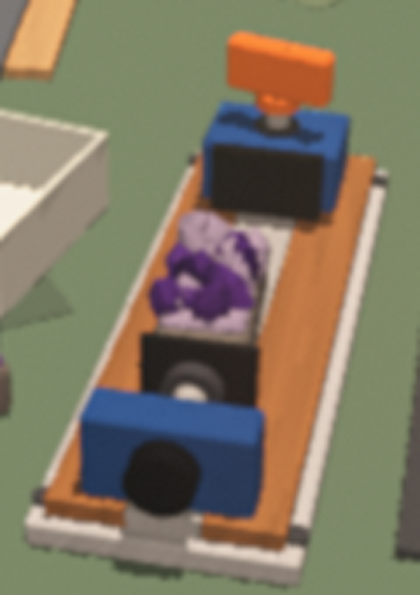

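```bash
cat > h.py <<'E'
from rig import bot
import cv2,numpy as np
def back(n,uv,z,c=None):
    c=c or bot.calibration(n); R=cv2.Rodrigues(np.array(c["rvec"]))[0]; t=np.array(c["tvec"]).ravel()
    uv=np.array(uv,float); d=(np.linalg.inv(c["mtx"])@np.c_[uv,np.ones(len(uv))].T).T@R; o=-R.T@t
    return o+d*((z-o[2])/d[:,2])[:,None]
E
python3 - <<'E'
from h import *
P=dict(jawtop=(.062,[(108,283),(188,370),(298,315)]),wingtop=(.108,[(157,180),(183,175),(218,262),(190,272)]),
 post=(.060,[(595,50),(628,38),(718,112),(688,128)]),padtop=(.059,[(538,97),(605,153)]),padbot=(.025,[(605,207)]),
 bed=(.022,[(45,355),(152,503),(745,187)]),stonebot=(.022,[(382,250),(430,298),(570,230)]),plate0=(0,[(152,543),(30,372),(760,215)]),tubtop=(.045,[(314,478),(595,378),(705,545)]))
S=dict(wingtop=(.108,[(228,40),(333,58)]),post=(.06,[(85,410),(262,425),(97,390),(265,408)]),jawtop=(.062,[(205,150),(345,160),(220,105),(350,115)]),bed=(.022,[(45,505),(285,540),(375,160)]),plate0=(0,[(27,545),(300,580)]),padtop=(.059,[(145,335),(258,348)]),padbot=(.025,[(142,395)]))
for n,D,s,o in(("scene",P,4,(155,150)),("side",S,3.5,(190,135))):
    for k,(z,uv) in D.items(): print(n,k,np.round(back(n,np.array(uv)/s+o-np.array([.5,.5])+.5/s,z)[:,:2]*1000).astype(int).tolist())
E
```

```text
scene jawtop [[594, -67], [654, -55], [646, -5]]
scene wingtop [[595, -40], [597, -30], [649, -35], [649, -47]]
scene post [[552, 185], [552, 203], [616, 211], [619, 194]]
scene padtop [[569, 146], [616, 153]]
scene padbot [[615, 155]]
scene bed [[583, -97], [677, -83], [630, 221]]
scene stonebot [[591, 56], [627, 62], [618, 136]]
scene plate0 [[678, -86], [569, -103], [631, 231]]
scene tubtop [[711, -28], [716, 91], [804, 87]]
side wingtop [[646, -37], [591, -36]]
side post [[616, 210], [550, 194], [617, 196], [552, 183]]
side jawtop [[645, -3], [577, -19], [656, -53], [588, -68]]
side bed [[627, 225], [534, 211], [580, -97]]
side plate0 [[635, 227], [528, 207]]
side padtop [[614, 154], [568, 145]]
side padbot [[617, 150]]
```

```bash
cat >> h.py <<'E'
from scipy.spatial.transform import Rotation as Ro
PSI=0.148; HY=np.array([-np.sin(PSI),np.cos(PSI),0]); HX=np.array([np.cos(PSI),np.sin(PSI),0])
def st(target=None,wing=None):
    o=bot.get_obs(); q=np.array(o["ee_rot"]); R=Ro.from_quat(q[[1,2,3,0]]).as_matrix(); p=np.array(o["tcp_pos"])
    print("t",round(o["time"],2),"tcp",np.round(p,4),"j7",np.round(o["joints"],2)[[0,6]],"w",round(o["gripper_width"],4))
    f=np.array(o["wrist_force"]); print("F along HY %.2f HX %.2f z %.2f  Mz %.3f"%(f@HY,f@HX,f[2],o["torque"][2]))
    g=p+R[:,1]*.163; print("grasp",np.round(g,4),"axes x",np.round(R[:,0],3),"y",np.round(R[:,1],3),"z",np.round(R[:,2],3))
    print("HY in tool",np.round(R.T@HY,3),"knob angle if gripped",round((np.arctan2(R[1,2],R[0,2])-np.pi/2-PSI+np.pi/2)%np.pi-np.pi/2,3))
    if target is not None:
        w=wing+PSI # world angle of wing x; tool z along +-wing y, tool y down
        best=None
        for s in (1,-1):
            z=s*np.array([-np.sin(w),np.cos(w),0]); y=np.array([0,0,-1.]); x=np.cross(y,z)
            T=np.c_[x,y,z]; print("turn(6deg)",np.round(Ro.from_matrix(R.T@T).as_rotvec()/np.radians(6),2))
        print("shift(25mm) for grasp",np.round(R.T@(np.array(target)-g)/.025,2), "with target axes",np.round(T.T@(np.array(target)-g)/.025,2),"(2nd)")
E
python3 -c "
from h import *
st([.618,-.037,.15],-.22)"
```

```text
t 0.2 tcp [0.1828 0.5976 0.4042] j7 [-1.34 -0.08] w 0.0874
F along HY 0.13 HX -0.02 z -0.03  Mz -0.015
grasp [0.1828 0.5974 0.2412] axes x [ 0.956 -0.292  0.   ] y [-0.    -0.001 -1.   ] z [ 0.292  0.956 -0.001]
HY in tool [-0.43  -0.001  0.903] knob angle if gripped -0.445
turn(6deg) [ 0.01 -2.15 -0.  ]
turn(6deg) [0.000e+00 2.785e+01 1.000e-02]
shift(25mm) for grasp [ 24.07   3.67 -19.17] with target axes [-19.19   3.65  24.06] (2nd)
```

```bash
python3 -m crank '[0,0,0,0.96,0,-0.76,1, 0,0,0,0.96,0,-0.76,1, 0,0,0,0.96,0,-0.76,1, 0,0,0,0.96,0,-0.76,1, 0,0,0,0.96,0,-0.76,1, 0,0,0,0.96,0,-0.76,1, 0,0,0,0.96,0,-0.76,1, 0,0,0,0.96,0,-0.76,1]'
python3 -m crank '[0,0,0,0.96,0,-0.76,1, 0,0,0,0.96,0,-0.76,1, 0,0,0,0.96,0,-0.76,1, 0,0,0,0.96,0,-0.76,1, 0,0,0,0.96,0,-0.76,1, 0,0,0,0.96,0,-0.76,1, 0,0,0,0.96,0,-0.76,1, 0,0,0,0.96,0,-0.76,1]'
python3 -c "
from h import *
st([.618,-.037,.15],-.22)"
```

```text
time: 1.0
tcp_pos: [0.323, 0.3921, 0.4018]
ee_rot: [-0.699, 0.701, -0.102, 0.1]
wrist_force: [1.6, 0.0, 0.2]
gripper_width: 0.0878
time: 1.8
tcp_pos: [0.4682, 0.1821, 0.402]
ee_rot: [-0.699, 0.7, -0.102, 0.1]
wrist_force: [0.1, 0.5, -0.5]
gripper_width: 0.0874
t 1.8 tcp [0.4682 0.1821 0.402 ] j7 [-0.68  0.87] w 0.0874
F along HY 0.52 HX 0.22 z -0.45  Mz 0.050
grasp [0.4677 0.1819 0.239 ] axes x [ 0.959 -0.284 -0.002] y [-0.003 -0.001 -1.   ] z [ 0.284  0.959 -0.002]
HY in tool [-0.422 -0.001  0.907] knob angle if gripped -0.436
turn(6deg) [ 0.02 -2.06 -0.03]
turn(6deg) [ 0.04 27.94  0.03]
shift(25mm) for grasp [ 8.26  3.55 -6.68] with target axes [-6.63  3.56  8.3 ] (2nd)
```

```bash
python3 -m crank '[0,0,0,1,0,-0.81,1, 0,0,0,1,0,-0.81,1, 0,0,0,1,0,-0.81,1, 0,0,0,1,0,-0.81,1, 0,0,0,1,0,-0.81,1, 0,0,0,1,0,-0.81,1, 0,0,0,1,0,-0.81,1, 0,0,0,1,0,-0.81,1]' >/dev/null
python3 -m crank '[0,1,0,0,0,0,1, 0,1,0,0,0,0,1, 0,1,0,0,0,0,1, 0,1,0,0,0,0,1, 0,1,0,0,0,0,1, 0,1,0,0,0,0,1, 0,1,0,0,0,0,1, 0,1,0,0,0,0,1]' >/dev/null
python3 -m crank '[0,1,0,0,0,0,1, 0,1,0,0,0,0,1, 0,1,0,0,0,0,1, 0,1,0,0,0,0,1, 0,1,0,0,0,0,1, 0,1,0,0,0,0,1, 0,1,0,0,0,0,1, 0,1,0,0,0,0,1]' >/dev/null
python3 -m crank '[0,1,0,0,0,0,1, 0,1,0,0,0,0,1, 0,1,0,0,0,0,1, 0,1,0,0,0,0,1, 0,1,0,0,0,0,1, 0,1,0,0,0,0,1, 0,1,0,0,0,0,1, 0,1,0,0,0,0,1]' >/dev/null
python3 - <<'E'
from h import *
st([.618,-.037,.15],-.22)
c=bot.calibration("wrist"); im=bot.snapshot("wrist"); cv2.imwrite("pics/w0.png",im[:,:,::-1]); np.save("wc.npy",np.r_[np.ravel(c["mtx"]),np.ravel(c["rvec"]),np.ravel(c["tvec"])])
E
```

```text
t 5.0 tcp [ 0.6189 -0.0433  0.3961] j7 [-0.67 -0.89] w 0.0877
F along HY 0.59 HX -0.09 z 0.37  Mz -0.010
grasp [ 0.617  -0.0437  0.2331] axes x [-0.973 -0.232  0.012] y [-0.012 -0.002 -1.   ] z [ 0.232 -0.973 -0.001]
HY in tool [-0.086 -0.    -0.996] knob angle if gripped 0.086
turn(6deg) [ 1.700e-01 -2.708e+01  2.000e-02]
turn(6deg) [-0.01  2.92  0.12]
shift(25mm) for grasp [-0.14  3.32 -0.25] with target axes [-0.02  3.32 -0.27] (2nd)
```

View pics/w0.png

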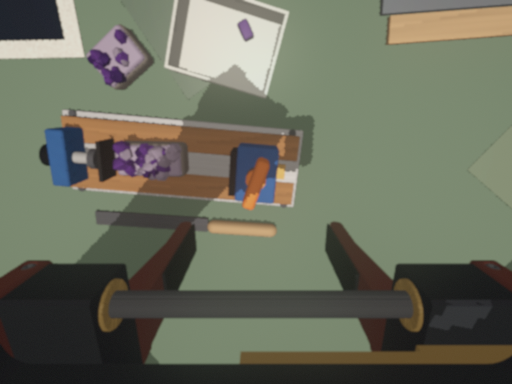

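Run:
```python
from h import *
a=np.load("wc.npy"); c=dict(mtx=a[:9].reshape(3,3),rvec=a[9:12],tvec=a[12:])
R=cv2.Rodrigues(a[9:12])[0]; print("cam",-R.T@a[12:])
for k,z,uv in(("plate top~8mm",.008,[(62,112),(301,132),(295,206)]),("jaw top",.062,[(237,146),(276,145),(275,201),(236,196)]),("wing",.108,[(263,158),(252,208)]),("post",.06,[(82,130),(84,182)]),("pad",.059,[(113,140),(113,180)]),("stone",.037,[(186,150),(184,177)])):
    w=back("",uv,z,c); d=w-[.6025,.067,0]; print(k,np.round(w[:,:2]*1000).tolist(),"holder",np.round(np.c_[d@HX,d@HY]*1000).tolist())
im=cv2.imread("pics/w0.png")[125:225,20:310]; cv2.imwrite("pics/w1.png",cv2.resize(im,None,fx=2.75,fy=2.75,interpolation=cv2.INTER_CUBIC))
```

```text
cam [ 0.69723577 -0.02457705  0.37598015]
plate top~8mm [[630.0, 231.0], [679.0, -86.0], [573.0, -107.0]] holder [[52.0, 158.0], [53.0, -162.0], [-55.0, -167.0]]
jaw top [[648.0, -8.0], [660.0, -52.0], [592.0, -68.0], [587.0, -19.0]] holder [[34.0, -81.0], [39.0, -126.0], [-30.0, -132.0], [-28.0, -83.0]]
wing [[650.0, -38.0], [594.0, -40.0]] holder [[31.0, -111.0], [-24.0, -104.0]]
post [[624.0, 172.0], [561.0, 168.0]] holder [[37.0, 101.0], [-26.0, 106.0]]
pad [[621.0, 137.0], [571.0, 133.0]] holder [[28.0, 66.0], [-21.0, 70.0]]
stone [[624.0, 56.0], [588.0, 53.0]] holder [[20.0, -14.0], [-16.0, -11.0]]
```

View pics/w1.png

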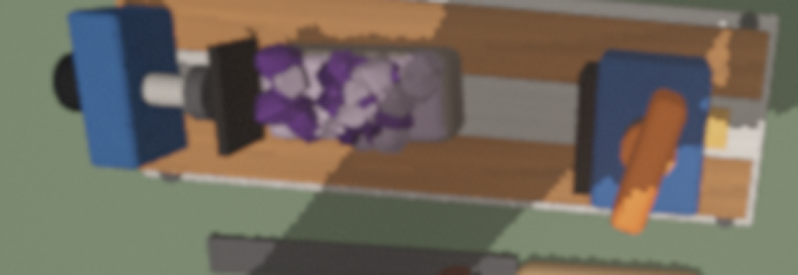

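```bash
python3 -m crank '[0,0.9,0.1,0,0.5,-0.1,1, 0,0.9,0,0,0.5,-0.1,1, 0,0.8,0,0,0.5,-0.1,1, 0,0,0,0,0.5,0,1, 0,0,0,0,0.5,0,1, 0,0,0,0,0,0,1]'
python3 -c "
from h import *
st([.6195,-.0375,.097],-.18)"
```

```text
time: 5.65
tcp_pos: [0.6178, -0.0348, 0.33]
ee_rot: [0.015, -0.013, -0.707, 0.707]
wrist_force: [0.4, -0.1, 0.3]
gripper_width: 0.0878
t 5.65 tcp [ 0.6178 -0.0348  0.33  ] j7 [-0.68 -1.08] w 0.0878
F along HY -0.19 HX 0.37 z 0.30  Mz -0.079
grasp [ 0.6175 -0.0348  0.167 ] axes x [-0.999  0.039  0.002] y [-0.002 -0.    -1.   ] z [-0.039 -0.999  0.   ]
HY in tool [ 0.186 -0.    -0.983] knob angle if gripped -0.187
turn(6deg) [-3.000e-02  2.993e+01 -1.000e-02]
turn(6deg) [-0.   -0.07  0.02]
shift(25mm) for grasp [-0.09  2.8   0.1 ] with target axes [-0.09  2.8   0.1 ] (2nd)
```

```bash
python3 -m crank '[0,0,0,-0.1,0.6,0.1,1, 0,0,0,0,0.6,0,1, 0,0,0,0,0.6,0,1, 0,0,0,0,0.6,0,1, 0,0,0,0,0.4,0,1, 0,0,0,0,0,0,1]'
python3 - <<'E'
from h import *
st([.6195,-.0375,.097],-.18)
im=np.vstack([bot.snapshot("scene")[150:290,155:355],bot.snapshot("side")[110:250,160:360]])
cv2.imwrite("pics/g0.png",cv2.resize(im[:,:,::-1],None,fx=2.1,fy=2.1,interpolation=cv2.INTER_CUBIC))
E
```

```text
time: 6.25
tcp_pos: [0.6203, -0.0385, 0.2538]
ee_rot: [0.013, -0.012, -0.707, 0.707]
wrist_force: [0.5, 0.2, 0.1]
gripper_width: 0.0878
t 6.25 tcp [ 0.6203 -0.0385  0.2538] j7 [-0.62 -1.01] w 0.0878
F along HY 0.10 HX 0.55 z 0.11  Mz 0.030
grasp [ 0.6199 -0.0385  0.0908] axes x [-0.999  0.036  0.002] y [-0.002 -0.    -1.   ] z [-0.036 -0.999  0.   ]
HY in tool [ 0.183  0.    -0.983] knob angle if gripped -0.184
turn(6deg) [-0.03 29.97 -0.  ]
turn(6deg) [-0.   -0.03  0.02]
shift(25mm) for grasp [ 0.02 -0.25 -0.04] with target axes [ 0.02 -0.25 -0.04] (2nd)
```

View pics/g0.png

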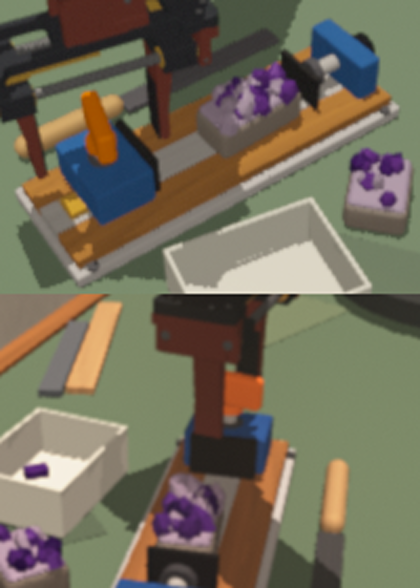

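The fingers straddle the orange wing, with the wing in the middle at about (100,130). I'll rise 6 mm and close.

```bash
python3 -m crank '[0,0,0,0,-0.25,0,1, 0,0,0,0,0,0,0.3, 0,0,0,0,0,0,0, 0,0,0,0,0,0,0, 0,0,0,0,0,0,0, 0,0,0,0,0,0,0, 0,0,0,0,0,0,0]' 15
python3 -c "
from h import *
st()"
```

```text
time: 7.05
tcp_pos: [0.6216, -0.0388, 0.265]
ee_rot: [-0.011, 0.014, 0.707, -0.707]
wrist_force: [-0.3, -0.8, 0.5]
gripper_width: 0.0433
t 7.05 tcp [ 0.6216 -0.0388  0.265 ] j7 [-0.63 -1.02] w 0.0433
F along HY -0.73 HX -0.38 z 0.55  Mz 0.036
grasp [ 0.6223 -0.0387  0.102 ] axes x [-0.999  0.035 -0.004] y [ 0.004  0.    -1.   ] z [-0.035 -0.999 -0.   ]
HY in tool [ 0.182 -0.    -0.983] knob angle if gripped -0.183
```

```bash
python3 -m crank '[0,0,0,0.08,0.15,0,0, 0,0,0,0,0,0,0, 0,0,0,0,0,0,0, 0,0,0,0,0,0,0, 0,0,0,0,0,0,0, 0,0,0,0,0,0,0, 0,0,0,0,0,0,0, 0,0,0,0,0,0,0]' 15
python3 -c "
from h import *
st()"
```

```text
time: 7.85
tcp_pos: [0.6196, -0.0378, 0.2608]
ee_rot: [-0.011, 0.013, 0.708, -0.706]
wrist_force: [-0.7, 0.9, 0.3]
gripper_width: 0.023
t 7.85 tcp [ 0.6196 -0.0378  0.2608] j7 [-0.63 -1.01] w 0.023
F along HY 0.96 HX -0.58 z 0.29  Mz -0.004
grasp [ 0.6202 -0.0375  0.0978] axes x [-0.999  0.034 -0.004] y [ 0.004  0.002 -1.   ] z [-0.034 -0.999 -0.002]
HY in tool [ 0.181  0.001 -0.983] knob angle if gripped -0.182
```

```bash
python3 -m crank '[0,0,0,0,0,0,0, 0,0,0,0,0,0,0, 0,0,0,0,0,0,0, 0,0,0,0,0,0,0, 0,0,0,0,0,0,0, 0,0,0,0,0,0,0]' 25
python3 -c "
from h import *
st()"
```

```text
time: 8.45
tcp_pos: [0.6196, -0.0378, 0.2608]
ee_rot: [-0.011, 0.013, 0.708, -0.706]
wrist_force: [-0.4, 1.4, 1.3]
gripper_width: 0.0222
t 8.45 tcp [ 0.6196 -0.0378  0.2608] j7 [-0.63 -1.01] w 0.0222
F along HY 1.45 HX -0.19 z 1.34  Mz 0.073
grasp [ 0.6202 -0.0375  0.0978] axes x [-0.999  0.034 -0.004] y [ 0.004  0.002 -1.   ] z [-0.034 -0.999 -0.002]
HY in tool [ 0.181  0.001 -0.983] knob angle if gripped -0.182
```

```bash
python3 -m crank '[0,0,0,0,0,0,0, 0,0,0,0,0,0,0, 0,0,0,0,0,0,0]' 25 | tail -2
python3 - <<'E'
from h import *
im=np.hstack([bot.snapshot("scene")[150:260,150:270],bot.snapshot("side")[120:230,220:340]])
cv2.imwrite("pics/g1.png",cv2.resize(im[:,:,::-1],None,fx=3.3,fy=3.3,interpolation=cv2.INTER_CUBIC))
E
```

```text
wrist_force: [-0.5, 1.4, 1.5]
gripper_width: 0.0221
```

View pics/g1.png

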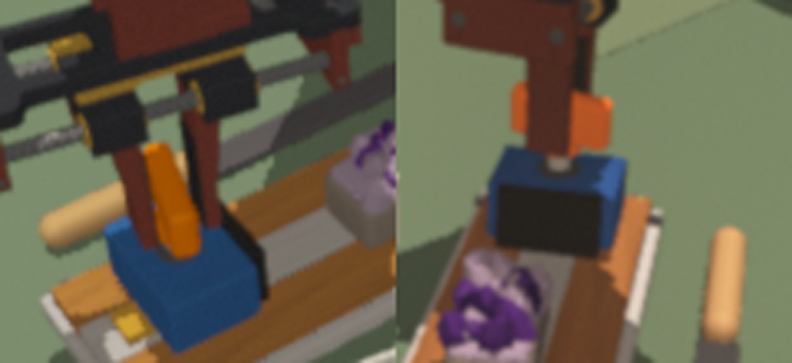

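```bash
python3 -m crank '[0,-0.5,0,0,0,0,0, 0,-0.5,0,0,0,0,0, 0,0,0,0,0,0,0, 0,0,0,0,0,0,0, 0,0,0,0,0,0,0]' 40 | tail -2
python3 -c "
from h import *
st()"
```

```text
wrist_force: [0.0, 1.3, 0.6]
gripper_width: 0.0217
t 9.35 tcp [ 0.6196 -0.0378  0.2609] j7 [-0.61 -0.92] w 0.0217
F along HY 1.33 HX 0.23 z 0.57  Mz 0.046
grasp [ 0.6202 -0.0375  0.0979] axes x [-0.997 -0.071 -0.004] y [ 0.004  0.002 -1.   ] z [ 0.071 -0.997 -0.002]
HY in tool [ 0.077  0.001 -0.997] knob angle if gripped -0.077
```

```bash
for i in 1 2; do python3 -m crank '[0,-1,0,0,0,0,0, 0,-1,0,0,0,0,0]' 40 | tail -1;python3 -c "
from h import *
st()" | sed -n '2p;4p'; done
python3 - <<'E'
from h import *
im=np.hstack([bot.snapshot("scene")[150:260,150:270],bot.snapshot("side")[120:230,220:340]])
cv2.imwrite("pics/g2.png",cv2.resize(im[:,:,::-1],None,fx=3.3,fy=3.3,interpolation=cv2.INTER_CUBIC))
E
```

```text
gripper_width: 0.0217
F along HY 1.42 HX -0.16 z 1.70  Mz -0.084
HY in tool [-0.135  0.001 -0.991] knob angle if gripped 0.135
gripper_width: 0.0219
F along HY 1.94 HX 0.45 z 0.49  Mz -0.076
HY in tool [-0.344  0.001 -0.939] knob angle if gripped 0.351
```

View pics/g2.png

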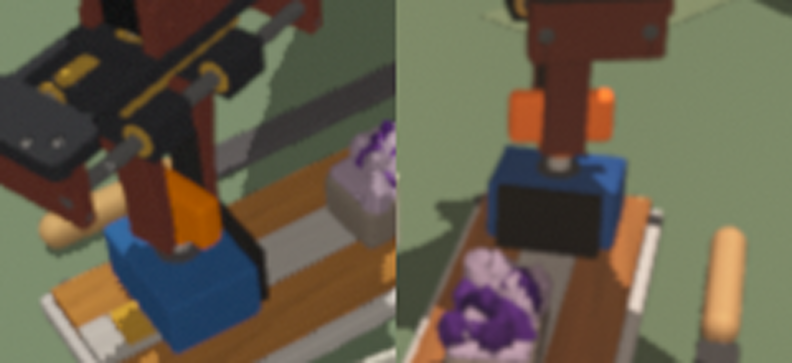

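The wing is turning with the gripper: in the side view its face has gone from sloping down to the right to nearly level. I'll keep loosening.

```bash
python3 -m crank '[0,-1,0,0,0,0,0, 0,-1,0,0,0,0,0, 0,-1,0,0,0,0,0, 0,-1,0,0,0,0,0, 0,-1,0,0,0,0,0, 0,-0.6,0,0,0,0,0, 0,0,0,0,0,0,0, 0,0,0,0,0,0,0]' 40 | tail -1;python3 -c "
from h import *
st()"
```

```text
gripper_width: 0.0219
t 10.65 tcp [ 0.6194 -0.0374  0.2608] j7 [-0.47 -0.1 ] w 0.0219
F along HY 1.58 HX -0.64 z 2.43  Mz 0.046
grasp [ 0.6197 -0.0368  0.0978] axes x [-0.479 -0.878 -0.004] y [ 0.002  0.003 -1.   ] z [ 0.878 -0.479  0.   ]
HY in tool [-0.798  0.003 -0.603] knob angle if gripped 0.923
```

```bash
python3 -m crank '[0,0,0,-0.16,0,-0.12,0, 0,0,0,-0.24,0,-0.18,0, 0,0,0,-0.24,0,-0.18,0, 0,0,0,-0.24,0,-0.18,0, 0,0,0,-0.24,0,-0.18,0, 0,0,0,-0.16,0,-0.12,0, 0,0,0,0,0,0,0]' | tail -1;python3 - <<'E'
from h import *
st()
im=np.hstack([bot.snapshot("scene")[150:290,150:350],bot.snapshot("side")[120:260,200:320]])
cv2.imwrite("pics/g3.png",cv2.resize(im[:,:,::-1],None,fx=2.5,fy=2.5,interpolation=cv2.INTER_CUBIC))
E
```

```text
gripper_width: 0.0219
t 11.35 tcp [0.6133 0.0043 0.2608] j7 [-0.54 -0.18] w 0.0219
F along HY -0.50 HX -1.42 z 0.41  Mz -0.003
grasp [0.6137 0.0041 0.0978] axes x [-0.485 -0.874 -0.   ] y [ 0.002 -0.001 -1.   ] z [ 0.874 -0.485  0.002]
HY in tool [-0.793 -0.001 -0.609] knob angle if gripped 0.916
```

View pics/g3.png

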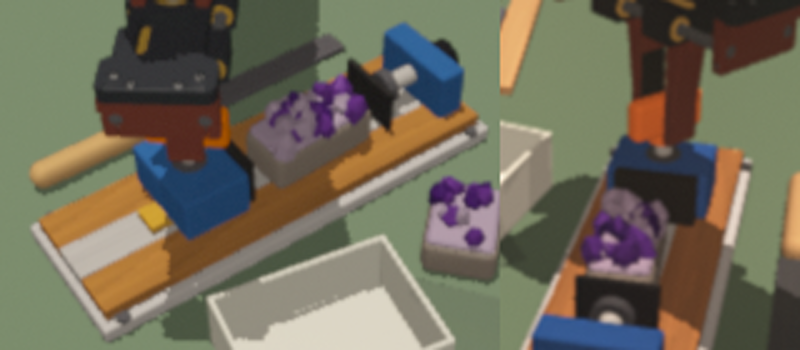

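The jaw slid 42 mm and so is free; the stone is still ahead of it. I'll approach it and then feel for contact.

```bash
python3 -m crank '[0,0,0,-0.2,0,-0.15,0, 0,0,0,-0.2,0,-0.15,0, 0,0,0,-0.1,0,-0.08,0, 0,0,0,0,0,0,0]' | tail -1;python3 -c "
from h import *
st()"
for i in 1 2 3; do python3 -m crank '[0,0,0,-0.08,0,-0.06,0, 0,0,0,-0.08,0,-0.06,0, 0,0,0,0,0,0,0]' >/dev/null; python3 -c "
from h import *
st()" | head -3| cut -c 1-60; done
```

```text
gripper_width: 0.022
t 11.85 tcp [0.611  0.0196 0.2607] j7 [-0.57 -0.2 ] w 0.022
F along HY -0.89 HX -0.17 z 0.56  Mz 0.057
grasp [0.6114 0.0194 0.0977] axes x [-0.487 -0.873  0.   ] y [ 0.002 -0.002 -1.   ] z [ 0.873 -0.487  0.003]
HY in tool [-0.792 -0.002 -0.61 ] knob angle if gripped 0.914
t 12.15 tcp [0.6103 0.0238 0.2607] j7 [-0.58 -0.21] w 0.0216
F along HY -0.73 HX -0.63 z 1.17  Mz 0.074
grasp [0.6108 0.0233 0.0977] axes x [-0.488 -0.873  0.001] y
t 12.45 tcp [0.6097 0.0283 0.2607] j7 [-0.59 -0.22] w 0.0219
F along HY -2.57 HX 0.06 z 1.54  Mz 0.113
grasp [0.6102 0.0276 0.0977] axes x [-0.489 -0.872  0.002] y
t 12.75 tcp [0.6089 0.033  0.2607] j7 [-0.6  -0.23] w 0.0216
F along HY -2.96 HX -0.44 z 1.54  Mz 0.110
grasp [0.6095 0.0322 0.0977] axes x [-0.489 -0.872  0.003] y
```

```bash
for i in 1 2 3 4; do python3 -m crank '[0,0,0,-0.06,0,-0.04,0, 0,0,0,0,0,0,0]' >/dev/null; python3 -c "
from h import *
st()" | head -3| cut -c 1-60; done
```

```text
t 12.95 tcp [0.6087 0.0348 0.2607] j7 [-0.6  -0.23] w 0.0215
F along HY -2.63 HX -1.01 z 0.90  Mz 0.145
grasp [0.6092 0.034  0.0977] axes x [-0.489 -0.872  0.003] y
t 13.15 tcp [0.6085 0.0361 0.2607] j7 [-0.6  -0.23] w 0.0221
F along HY -2.95 HX -0.58 z 0.87  Mz 0.134
grasp [0.6091 0.035  0.0977] axes x [-0.49  -0.872  0.004] y
t 13.35 tcp [0.6084 0.0367 0.2607] j7 [-0.61 -0.24] w 0.0216
F along HY -2.44 HX -1.00 z 1.05  Mz 0.103
grasp [0.609  0.0354 0.0977] axes x [-0.491 -0.871  0.005] y
t 13.55 tcp [0.6083 0.0373 0.2607] j7 [-0.61 -0.24] w 0.0218
F along HY -2.36 HX -0.40 z 0.89  Mz 0.126
grasp [0.609  0.0356 0.0977] axes x [-0.492 -0.871  0.007] y
```

```bash
for i in 1 2 3 4; do python3 -m crank '[0,0,0,-0.1,0,-0.07,0]' >/dev/null; python3 -c "
from h import *
st()" | cut -c 1-60; done
```

```text
t 13.65 tcp [0.6081 0.0388 0.2608] j7 [-0.61 -0.25] w 0.0214
F along HY -11.20 HX -0.10 z -0.74  Mz 0.087
grasp [0.6088 0.0367 0.0978] axes x [-0.493 -0.87   0.009] y
HY in tool [-0.788 -0.013 -0.616] knob angle if gripped 0.90
t 13.75 tcp [0.6079 0.0397 0.2607] j7 [-0.62 -0.25] w 0.0215
F along HY -11.82 HX -0.58 z -1.74  Mz 0.101
grasp [0.6088 0.0371 0.0978] axes x [-0.494 -0.869  0.011] y
HY in tool [-0.787 -0.017 -0.617] knob angle if gripped 0.90
t 13.85 tcp [0.6077 0.0403 0.2607] j7 [-0.62 -0.26] w 0.0217
F along HY -11.47 HX 0.80 z -1.82  Mz 0.071
grasp [0.6087 0.0372 0.0978] axes x [-0.496 -0.868  0.014] y
HY in tool [-0.786 -0.02  -0.618] knob angle if gripped 0.90
t 13.95 tcp [0.6076 0.041  0.2607] j7 [-0.63 -0.26] w 0.0212
F along HY -12.12 HX 1.10 z -0.63  Mz 0.146
grasp [0.6087 0.0372 0.0977] axes x [-0.498 -0.867  0.017] y
HY in tool [-0.784 -0.024 -0.62 ] knob angle if gripped 0.90
```

```bash
python3 -m crank '[-0.03,1,0.04,-0.09,0,-0.07,0]' >/dev/null; python3 -c "
from h import *
st()" | cut -c 1-64; python3 -m crank '[-0.03,1,0.03,-0.08,0,-0.08,0]' >/dev/null; python3 -c "
from h import *
st()" | cut -c 1-64
```

```text
t 14.05 tcp [0.6074 0.0412 0.2607] j7 [-0.64 -0.35] w 0.0216
F along HY -13.43 HX 0.85 z -3.00  Mz 0.162
grasp [0.6087 0.0376 0.0978] axes x [-0.588 -0.809  0.013] y [ 0
HY in tool [-0.713 -0.023 -0.701] knob angle if gripped 0.794
t 14.15 tcp [0.6072 0.0412 0.2608] j7 [-0.66 -0.44] w 0.0214
F along HY -13.01 HX 1.26 z -4.08  Mz 0.110
grasp [0.6087 0.0377 0.0978] axes x [-0.674 -0.738  0.01 ] y [ 0
HY in tool [-0.631 -0.023 -0.776] knob angle if gripped 0.683
```

```bash
python3 -m crank '[-0.04,1,0.03,-0.06,0,-0.08,0, -0.04,1,0.03,-0.06,0,-0.08,0]' >/dev/null; python3 -c "
from h import *
st()" | cut -c 1-64; python3 -m crank '[-0.04,1,0.02,-0.05,0,-0.09,0,-0.04,1,0.02,-0.04,0,-0.09,0]' >/dev/null; python3 -c "
from h import *
st()" | cut -c 1-64
```

```text
t 14.35 tcp [0.607  0.0406 0.2608] j7 [-0.7  -0.62] w 0.0217
F along HY -12.75 HX -0.10 z -1.90  Mz 0.106
grasp [0.6089 0.0375 0.0978] axes x [-0.821 -0.571  0.002] y [ 0
HY in tool [-0.444 -0.021 -0.896] knob angle if gripped 0.46
t 14.55 tcp [0.6068 0.0402 0.2608] j7 [-0.73 -0.8 ] w 0.022
F along HY -11.79 HX -0.32 z -1.71  Mz 0.124
grasp [0.609  0.0372 0.0979] axes x [-0.927 -0.375 -0.006] y [ 0
HY in tool [-0.234 -0.02  -0.972] knob angle if gripped 0.236
```

```bash
python3 -m crank '[-0.04,1,0.01,-0.02,0,-0.1,0, -0.04,1,0,-0.01,0,-0.1,0]' >/dev/null; python3 -c "
from h import *
st()" | cut -c 1-64; python3 -m crank '[-0.04,1,0,0,0,-0.09,0,-0.04,1,0,0.01,0,-0.08,0]' >/dev/null; python3 -c "
from h import *
st()" | cut -c 1-64
```

```text
t 14.75 tcp [0.6063 0.0401 0.2608] j7 [-0.76 -0.98] w 0.0217
F along HY -13.43 HX 2.08 z -3.94  Mz 0.141
grasp [0.609  0.037  0.0979] axes x [-0.987 -0.161 -0.013] y [ 0
HY in tool [-0.013 -0.021 -1.   ] knob angle if gripped 0.013
t 14.95 tcp [0.6059 0.0397 0.2608] j7 [-0.79 -1.16] w 0.0221
F along HY -11.12 HX 0.10 z -1.64  Mz 0.200
grasp [0.609  0.0367 0.0979] axes x [-0.998  0.061 -0.02 ] y [ 0
HY in tool [ 0.207 -0.021 -0.978] knob angle if gripped -0.209
```

```bash
python3 -m crank '[0,1,0,0.01,0,-0.06,0, 0,0,0,0,0,-0.03,0, 0,0,0,0,0,0,0, 0,0,0,0,0,0,0]' >/dev/null; python3 -c "
from h import *
st()"
python3 - <<'E'
from h import *
im=np.hstack([bot.snapshot("scene")[150:290,150:350],bot.snapshot("side")[120:260,200:320]])
cv2.imwrite("pics/g4.png",cv2.resize(im[:,:,::-1],None,fx=2.5,fy=2.5,interpolation=cv2.INTER_CUBIC))
E
```

```text
t 15.35 tcp [0.6058 0.0401 0.2607] j7 [-0.81 -1.25] w 0.0216
F along HY -5.29 HX -0.48 z 1.96  Mz 0.054
grasp [0.609  0.0364 0.0978] axes x [-0.984  0.176 -0.023] y [ 0.02  -0.023 -1.   ] z [-0.176 -0.984  0.019]
HY in tool [ 0.319 -0.025 -0.947] knob angle if gripped -0.325
```

View pics/g4.png

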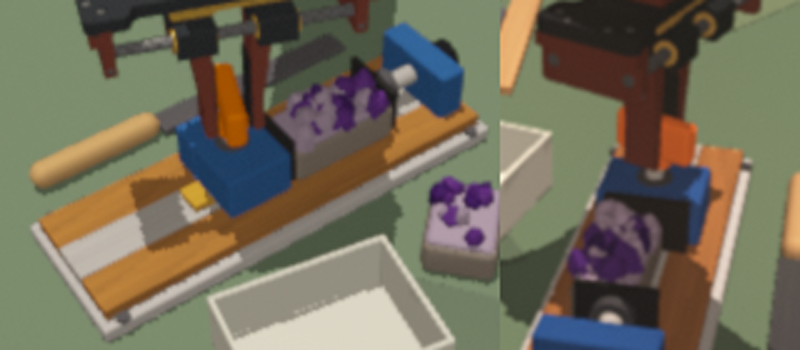

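The stone sits between the rubber face and the pad, and the wing is back at about its starting angle. I'll release straight up.

```bash
python3 -m crank '[0,0,0,0,0,0.04,0, 0,0,0,0,0,0,0, 0,0,0,0,0,0,0.6, 0,0,0,0,0,0,0.6, 0,0,0,0,0,0,0.6, 0,0,0,0,0,0,0.6, 0,0,0,0,0,0,0.6, 0,0,0,0,0,0,0.6]'
python3 -m crank '[0,0,0,0,0,0,0.6, 0,0,0,0,0,0,0.6, 0,0,0,0,-0.3,0,0.6, 0,0,0,0,-0.6,0,0.6, 0,0,0,0,-0.6,0,0.6, 0,0,0,0,-0.6,0,0.6,0,0,0,0,-0.6,0,0.6, 0,0,0,0,0,0,0.6]'
python3 - <<'E'
from h import *
st()
im=np.hstack([bot.snapshot("scene")[150:290,150:350],bot.snapshot("side")[120:260,200:320]])
cv2.imwrite("pics/g5.png",cv2.resize(im[:,:,::-1],None,fx=2.5,fy=2.5,interpolation=cv2.INTER_CUBIC))
E
```

```text
time: 16.25
tcp_pos: [0.6056, 0.0436, 0.2596]
ee_rot: [0.054, -0.068, -0.7, 0.709]
wrist_force: [-1.0, 0.3, -0.4]
gripper_width: 0.0528
time: 17.05
tcp_pos: [0.6046, 0.0442, 0.3348]
ee_rot: [0.054, -0.069, -0.7, 0.709]
wrist_force: [-0.9, 0.4, 0.5]
gripper_width: 0.0531
t 17.05 tcp [0.6046 0.0442 0.3348] j7 [-0.87 -1.32] w 0.0531
F along HY 0.50 HX -0.80 z 0.48  Mz 0.028
grasp [0.6079 0.0417 0.1719] axes x [-0.985  0.172 -0.023] y [ 0.02  -0.015 -1.   ] z [-0.172 -0.985  0.011]
HY in tool [ 0.316 -0.018 -0.949] knob angle if gripped -0.321
```

View pics/g5.png

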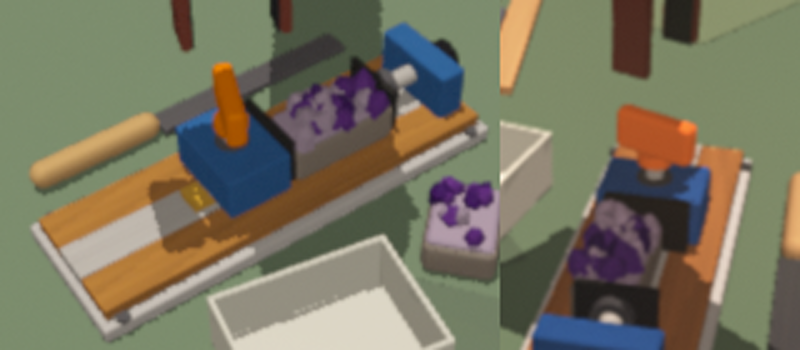

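Run:
```python
from h import *
A=[cv2.imread(f"pics/g{i}.png",0) for i in (3,4,5)]
def flow(a,b,pts):
    p=np.float32(pts).reshape(-1,1,2); q,s,e=cv2.calcOpticalFlowPyrLK(a,b,p,None,winSize=(17,17),maxLevel=2); return np.round((q-p).reshape(-1,2),2).tolist(),s.ravel()
print("pad+post 3->5",flow(A[0],A[2],[(347,88),(392,126),(376,72),(460,110),(386,35)]))
print("jaw/stone/pad 4->5",flow(A[1],A[2],[(232,212),(290,172),(180,125),(392,140),(397,120),(697,247),(640,240)]))
st()
```

```text
pad+post 3->5 ([[-9.609999656677246, 27.459999084472656], [3.819999933242798, -3.380000114440918], [-48.209999084472656, -44.72999954223633], [-0.019999999552965164, 0.0], [-58.66999816894531, -55.2599983215332]], array([1, 1, 1, 1, 0], dtype=uint8))
jaw/stone/pad 4->5 ([[-0.029999999329447746, 0.019999999552965164], [-0.009999999776482582, -0.09000000357627869], [8.039999961853027, -0.6100000143051147], [6.309999942779541, 26.15999984741211], [-0.05000000074505806, -0.029999999329447746], [-0.009999999776482582, -0.029999999329447746], [0.10999999940395355, 0.029999999329447746]], array([1, 1, 1, 1, 1, 1, 1], dtype=uint8))
t 17.15 tcp [0.6041 0.0446 0.3327] j7 [-0.86 -1.32] w 0.0529
F along HY 0.08 HX -0.59 z -0.97  Mz 0.003
grasp [0.6069 0.0421 0.1697] axes x [-0.985  0.172 -0.02 ] y [ 0.018 -0.015 -1.   ] z [-0.172 -0.985  0.012]
HY in tool [ 0.315 -0.018 -0.949] knob angle if gripped -0.321
```

```bash
python3 - <<'E'
from h import *
a=cv2.imread("pics/g3.png")[40:140,335:475]; b=cv2.imread("pics/g5.png")[40:140,335:475]
cv2.imwrite("pics/cmp.png",cv2.resize(np.hstack([a,b]),None,fx=2.8,fy=2.8,interpolation=cv2.INTER_CUBIC))
E
python3 -m crank '[0,0,0,0,-0.5,0,0.6, 0,0,0,0,-0.5,0,0.6, 0,0,0,0,0,0,0.6, 0,0,0,0,0,0,0.6]'|head -2; python3 -c "
from rig import bot
print(bot.close_job())"
```

```text
time: 17.55
tcp_pos: [0.6032, 0.0453, 0.3586]
the job is handed in; nothing more can be done
None
```

The amethyst is clamped and the job is handed in at about 17.6 s; no verdict was reported. I gripped the wing and turned the knob to about 0.92 to free the clamp. I then slid the jaw about 74 mm until it pushed the stone against the spring rest. Holding a wrist push of 11–13 N (about 10–11.5 N on the stone after the jaw's drag), I tightened the knob to about -0.32. Then I opened the gripper and lifted clear.

**Last checks:**
- **Grip holds:** in the side and scene pictures from before and after letting go, the jaw and pad corners I could track moved less than about 0.1 mm.
- **Spring rest:** the pad moved in by roughly 3–5 mm, so about half-way (about 10 N). This is a rough figure from one tracked corner.
- **Clamp force:** about 75 N by the given formula if the wing turned exactly with the gripper. The turning torque rose to 0.20 N m when tight.
- **Robot clear:** the fingertips ended about 65 mm above the wing, with no wrist force beyond its usual noise at the last reading, just before a final 25 mm lift.
- **Bystanders:** by eye in the last pictures, the file, tub and chunk had not moved.

**Doubtful or failed checks:**
- **Gripper reading:** it showed 22 mm on a 14 mm wing, which I could not explain. The wing visibly turned with the gripper anyway.
- **Tracking:** some of the tracked image points gave nonsense and were ignored.
- **Close-up:** the picture viewer's limit stopped a last close-up of the pad.

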